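# Face a carved column drum to the 3D scanner and clamp it

### The job

The plaster column drum stands the wrong way round on the scanning stage: turn it so that its side with the gilded rosette squarely faces the scanner head, standing upright on the round felt rest. Then swing the clamp arm shut by its red handle until it is fully home in its catch, so that the drum cannot shift during the scan. Let go of everything, never tip the drum over, and leave the other things on the bench where they are.

Things in the scene. Friction and masses are not known exactly. Their poses are not given: they have to be found in the camera images.
- drum_center (a point): Centre (half-way up) of the loose off-white plaster column drum: a plain upright cylinder 60 mm across, 110 mm tall, about 0.4 kg, standing on the felt rest within 4 mm of its middle. x points out through its rosette side, z up. A 12 mm wide blue tape strip on its top runs from the middle to the edge on the rosette side. It can be gripped from above across its top 35 mm and turned as it stands.
- rosette (a point): Centre of the rosette on the drum's side: a flat blue roundel 28 mm across with gilded petals, its face 31.5 mm from the drum's axis (1.5 mm proud), 58 mm above the underside. Moves with the drum.
- rig: Fixed scanning rig: aluminium rail 60 x 430 mm with a grey stage plate (130 x 200 mm, top 30 mm up) at one end, black scanner head at the other. Origin on the bench under the felt rest's middle; x along the rail to the scanner, z up. A V rest with rubber pads, 54 to 72 mm up, 31 mm from the rest's axis, stands on the scanner side of the drum; the clamp arm closes across the opposite side.
- stage (a point): Middle of the top of the round felt rest (76 mm across, 34 mm above the bench) on which the drum stands.
- scanner_window (a point): Round light-blue projector window in the middle of the scanner head's face, which looks along the rig's -x at the drum; 253 mm from the rig's origin along x, 99 mm above the bench. The black head is 220 mm wide, 66 mm tall (top 132 mm above the bench), with a lens either side of the window.
- hinge (a point): Vertical hinge axis of the clamp arm, at the arm's mid-height (63 mm above the bench), on the stage at x = -42, y = +62 mm of the rig; the post reaches 79 mm above the bench.
- catch (a point): Middle of the catch at x = -42, y = -62 mm of the rig: an aluminium slotted block, 16 mm wide, top 80 mm above the bench, open towards the rig's -x, into which the arm swings level.
- clamp_arm (a joint): Angle of the dark steel clamp arm (bar 54 to 72 mm above the bench) about its vertical hinge. 0 = fully home in the catch, a hard stop: the arm points from the hinge along the rig's -y, its pad 1 mm off the drum. Grows as it opens, clockwise seen from above (pi/2: along the rig's -x). Starts 0.9 to 1.5. Stiff (0.08 N m, 0.6 N at the handle), stays where left, no spring.
- red_handle (a point): Middle of the grip of the red handle: an upright round pin, 14 mm in diameter, on the arm 149 mm from the hinge axis, standing from 72 to 120 mm above the bench; this point is 106 mm above the bench. Can be pinched from above or pushed from the side.
- paint_jar_center (a point): Centre of a turquoise paint jar with white lid, 68 mm across and 85 mm tall, loose on the bench; a bystander.
- grit_roll_center (a point): Centre of a standing yellow roll of abrasive, 100 mm across, 93 mm tall, hollow, loose; a bystander.
- bit_case: Yellow open case of grinding bits, 110 x 190 mm and 28 mm high, loose; origin under its centre; a bystander.
- spatula_grip (a point): Handle of a spatula 190 mm long lying flat on the bench, loose; a bystander.

How it is judged (in metres and radians):
On the way, in this order (a step that is already met when the one before it is completed fails the run):
1. the drum stands on its rest with the rosette facing the scanner while the clamp arm is still open (angle between the x axis of drum_center and the x axis of rig, either way round below 0.17 rad and x of rosette in the frame of rig above 0.02 m and angle between drum_center's own z axis and vertical below 0.06 rad and horizontal distance between drum_center and stage below 0.02 m and z of drum_center in the frame of rig below 0.094 m and value of joint clamp_arm above 0.3 rad), for 0.2 s.
2. the clamp arm is swung home into its catch (value of joint clamp_arm below 0.05 rad), for 0.2 s.
At the end, for the whole second after the job is handed in: The drum stands upright (within 0.06 rad) on the felt rest, within 8 mm of its middle, its rosette facing the scanner to within 0.17 rad (10 degrees), and the clamp arm is within 0.05 rad of fully home in its catch (angle between the x axis of drum_center and the x axis of rig, either way round below 0.17 rad and x of rosette in the frame of rig above 0.02 m and angle between drum_center's own z axis and vertical below 0.06 rad and horizontal distance between drum_center and stage below 0.008 m and z of drum_center in the frame of rig below 0.094 m and value of joint clamp_arm below 0.05 rad); the robot touches nothing.
It fails at once if the drum is tipped over (angle between drum_center's own z axis and vertical above 0.4 rad).
It fails at once if the paint jar is moved more than 30 mm (distance of paint_jar_center from where it was at the start of the episode above 0.03 m).
It fails at once if the roll of abrasive is moved more than 30 mm (distance of grit_roll_center from where it was at the start of the episode above 0.03 m).
It fails at once if the case of bits is moved more than 30 mm (distance of bit_case from where it was at the start of the episode above 0.03 m).
It fails at once if the spatula is moved more than 30 mm (distance of spatula_grip from where it was at the start of the episode above 0.03 m).
It also fails if it takes over 53 s, if anything falls off the work surface, if the arm or the gripper's body presses on something with over 40 N, if the wrist force passes 120 N, or if a joint passes its speed limit or range.

### The arm

A 6-joint arm with a two-finger parallel gripper is mounted at the origin on the work surface. World frame = base frame: x ahead of the robot, y to its left, z up, the work surface at z = 0. Lengths are in mm, angles in rad, forces in N, time in s.
With the tool pointing down it reaches from about 400 to 925 mm from the base axis. Payload 12.5 kg.
Tool frame: the origin (TCP) lies midway between the tips of the shut fingers; the grasp point (between the pads) lies 19 mm behind it (env.grip_depth is the distance from the TCP to the grasp point, in mm); z points along the fingers, y is the line along which they close (so a half turn about z gives the same grasp; the last joint's range is limited). The gripper opens to 95 mm and grips with 3 to 60 N. Pads are 20 mm wide; open, the fingers measure 119 mm over their backs; the gripper's body (75 mm by 180 mm) begins 59 mm behind the grasp point.
Start: joints at [-1.435, 0.491, 1.559, -0, 1.092, -0.106], TCP at [149.679, -606.83, 214.661] pointing down, gripper open.
Joint ranges: [-3.1, 3.1], [-0.84, 2.19], [0.05, 2.79], [-1.13, 4.28], [0.06, 2.93], [-2.69, 2.69]. Speed limits (rad/s): [2.22, 2.22, 2.79, 3.14, 3.14, 3.14].

### API

Orientations are given as [roll, pitch, yaw] about the fixed x, y, z axes, in that order (R = Rz(yaw) Ry(pitch) Rx(roll)).
In Python, from cell import monitor, viewer, order, env gives the robot as it stands.
- The arm moves only by the tool move_arm, never from a script. Its argument "moves" is one flat list of numbers, 4 for each row, row after row: the shift along the tool's x, y, z normalised to -1 to 1, where 1 is 0.15 m, then the turn about the tool's z normalised to -1 to 1, where 1 is pi/2 rad. A call has 1 to 10 rows; each row shifts and turns the commanded pose from where the row before left it, along the tool's axes as they then stand; what a row does not reach is not made up. A row lasts 1/8 s, in which the tool goes at most 62.5 mm and 10.7 degrees, less where a joint would pass 70% of its speed; a pose out of reach is approached as far as the arm can. A call with a number of a shift or a turn outside -1 to 1 is refused whole. A call with a gripper value outside its range is refused whole. "claw" is the finger opening in mm, from 0 to 95.1, set as the call begins (left out, the last holds). The fingers move at their own pace and stop on an object; the grip force is fixed at half the most. Time passes only in rows, so rows that do not move let the fingers close. It gives the time, the measured TCP pose, the force, the opening and the grip force at its end, in the units of the state.
- monitor.state(): the state, without advancing time (a new reading comes with each control period).
- viewer.read_camera(name): name is "scene" or "top" or "wrist"; returns the picture (384x512x3 uint8, red, green, blue); there is no depth.
- viewer.camera_info(name): a dict with "K" (3x3 intrinsics, pixels), "dist_coeffs" ([k1, k2, p1, p2, k3] as OpenCV has them; the pictures are not rectified), "camera_from_world" (4x4, takes a point from world to camera coordinates). Camera axes: x right, y down, z forward; pixel columns grow to the right and rows downward; lengths in mm; the calibration is good to about 2 mm. A picture is of the moment at which its call begins: read the wrist's pose just before it. camera_info takes no time and is no camera call; for the wrist camera it gives the pose at the moment of the call.
- order.job_done(): hands the job in; it is judged then, once.
The state is a dict: "t": time; "joints": joint angles; "qvel": joint speeds; "tau": joint torques, N m; "eef_pos": TCP position; "tcp_rot": TCP orientation; "ft_force": force on the tool from outside, world axes, zero at the start; "moment": the same for the moment, N m; "opening": opening from 0.0 (shut) to 1.0 (fully open); "grip_force": force on a finger pad.
Only numpy, scipy, OpenCV 4.12 (cv2) and the standard library are available. Lean on these libraries where they do the work, as an engineer would, in place of code of your own. Each camera call takes 0.05 s, during which the arm holds its last target. There are 200 camera calls.

## Working session

There is one attempt and no reset: what is moved stays moved. The work goes in short steps, Python scripts to look and compute and a tool call to move; the robot and the scene stay as the last step left them, time stands still between calls to the robot, and variables do not carry over. Pictures are saved under pics/ and viewed, at most 10 in all, crops included, and the job is handed in when it is done.

Besides the shell and the picture viewer there is one more tool, called after "Call:" as a command line: name --argument value ..., lists and objects as JSON in quotes. move_arm: Moves the arm, as the interface text tells. Scaled input: -1 to 1 covers 0.15 m each way for a shift and pi/2 rad each way for a turn. Its arguments: {"type":"object","properties":{"moves":{"type":"array"},"claw":{"type":"number"}},"required":["moves"]}

```bash
mkdir -p pics; ls
python3 - <<'E'
from cell import monitor, viewer, order, env
import cv2, numpy as np
print(monitor.state())
for n in ("top","scene"):
    im=viewer.read_camera(n); cv2.imwrite(f"pics/{n}0.png",im[:,:,::-1])
    i=viewer.camera_info(n); print(n,i)
a=[cv2.imread(f"pics/{n}0.png") for n in ("top","scene")]
E
```

```text
pics
{'t': 0.0, 'joints': array([-1.43458215e+00,  4.91582920e-01,  1.55948028e+00,  1.16709971e-05,
        1.09169329e+00, -1.05570930e-01]), 'qvel': array([ 0.00051082,  0.00018431, -0.00121477, -0.00044787, -0.00017357,
        0.00182605]), 'tau': array([-8.85289792e-04, -6.12638927e+01, -2.58180320e+01,  6.92061125e-02,
        4.81661002e-02, -7.93438403e-05]), 'eef_pos': array([ 149.6549935 , -606.55368524,  214.0366189 ]), 'tcp_rot': array([-3.14043638e+00, -1.32933074e-04,  2.41779644e-01]), 'ft_force': array([-0.58243152, -0.29858861,  0.06715898]), 'moment': array([ 0.00782476, -0.05521386,  0.00281292]), 'grip_force': 0.0, 'opening': 0.9971207967353171}
top {'K': array([[447.07504641,   0.        , 254.59566167],
       [  0.        , 447.07504641, 193.85674787],
       [  0.        ,   0.        ,   1.        ]]), 'dist_coeffs': array([-0.17747558,  0.        ,  0.        ,  0.        ,  0.        ]), 'camera_from_world': array([[ 2.77324173e-02, -9.99213875e-01,  2.83292110e-02,
        -1.02431599e+02],
       [-9.84468143e-01, -3.22161233e-02, -1.72582147e-01,
         5.73211912e+02],
       [ 1.73359134e-01, -2.31030856e-02, -9.84587659e-01,
         1.38047255e+03],
       [ 0.00000000e+00,  0.00000000e+00,  0.00000000e+00,
         1.00000000e+00]])}
scene {'K': array([[351.23495182,   0.        , 256.795578  ],
       [  0.        , 351.23495182, 195.24579975],
       [  0.        ,   0.        ,   1.        ]]), 'dist_coeffs': array([-0.04824393,  0.        ,  0.        ,  0.        ,  0.        ]), 'camera_from_world': array([[ 2.52139632e-01,  9.67519532e-01,  1.82088317e-02,
        -9.60227340e+01],
       [ 6.70759177e-01, -1.61177816e-01, -7.23950163e-01,
        -3.21498102e+02],
       [-6.97501063e-01,  1.94750269e-01, -6.89611920e-01,
         1.57261503e+03],
       [ 0.00000000e+00,  0.00000000e+00,  0.00000000e+00,
         1.00000000e+00]])}
```

View pics/top0.png

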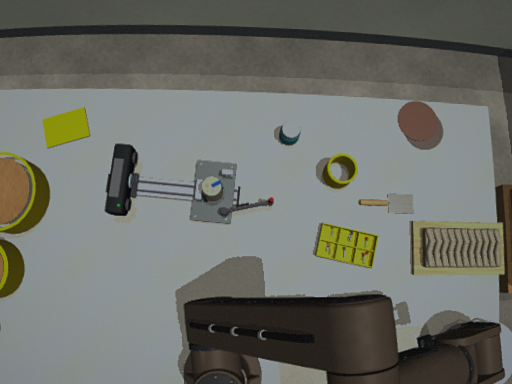

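View pics/scene0.png

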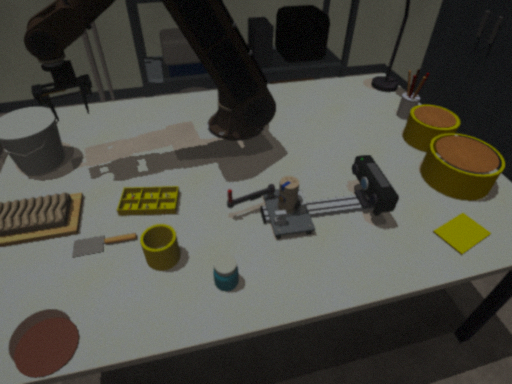

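The top view shows the drum at about (212,187) with its blue tape pointing up and right, the scanner at (122,180), the hinge at (224,212) and the red handle at (271,201). In the scene view the arm is also open, and no bystander is close to the rig.

```bash
cat > h.py <<'E'
import cv2, numpy as np
from cell import monitor, viewer, order, env
def ray(info,uv,z):
    p=cv2.undistortPoints(np.array(uv,float).reshape(-1,1,2),info['K'],info['dist_coeffs']).reshape(-1,2)
    M=info['camera_from_world'];R=M[:3,:3];c=-R.T@M[:3,3]
    d=np.c_[p,np.ones(len(p))]@R
    return c+d*((z-c[2])/d[:,2])[:,None]
def blobs(mask,n=4):
    k,l,s,c=cv2.connectedComponentsWithStats(mask.astype(np.uint8))
    return [(int(s[i,4]),c[i].round(1).tolist(),s[i,:4].tolist()) for i in sorted(range(1,k),key=lambda i:-s[i,4])[:n]]
def proj(info,P):
    M=info['camera_from_world']
    return cv2.projectPoints(np.array(P,float).reshape(-1,1,3),cv2.Rodrigues(M[:3,:3])[0],M[:3,3],info['K'],info['dist_coeffs'])[0].reshape(-1,2)
E
python3 - <<'E'
from h import *
im=cv2.imread('pics/top0.png');i=viewer.camera_info('top')
h=cv2.cvtColor(im,cv2.COLOR_BGR2HSV)
H,S,V=[h[...,k].astype(int) for k in range(3)]
roi=np.zeros(H.shape,bool);roi[140:230,95:290]=1
red=roi&((H<8)|(H>172))&(S>130)&(V>60)
blue=roi&(H>100)&(H<130)&(S>100)&(V>50)
drum=roi&(H>10)&(H<40)&(S>15)&(S<120)&(V>130)
for n,m,z in(('red',red,110),('blue',blue,144),('drum',drum,144)):
    for b in blobs(m,3): print(n,b,ray(i,b[1],z).round(0))
for n,uv,z in(('hinge',(224,212),79),('scanTopL',(122,147),132),('scanbot',(118,212),132),('railend',(135,187),20),('plate',[(197,161),(237,164),(232,222),(190,219)],30)):
    print(n,ray(i,uv,z).round(0).tolist())
c=cv2.resize(im[140:230,95:285],None,fx=4.2,fy=4.2,interpolation=cv2.INTER_CUBIC);cv2.imwrite('pics/c0.png',c)
E
```

```text
red (14, [270.7, 199.5], [269, 198, 4, 4]) [[ 550. -134.  110.]]
blue (34, [216.0, 183.3], [212, 180, 9, 7]) [[588.  34. 144.]]
blue (11, [131.6, 181.6], [131, 178, 2, 8]) [[585. 290. 144.]]
blue (2, [222.0, 187.5], [222, 187, 1, 2]) [[576.  15. 144.]]
drum (215, [127.3, 214.4], [114, 197, 23, 27]) [[485. 296. 144.]]
drum (130, [250.9, 210.3], [232, 206, 40, 10]) [[510. -73. 144.]]
drum (65, [138.4, 167.4], [134, 159, 9, 15]) [[630. 273. 144.]]
hinge [[511.0, 9.0, 79.0]]
scanTopL [[696.0, 333.0, 132.0]]
scanbot [[493.0, 328.0, 132.0]]
railend [[592.0, 309.0, 20.0]]
plate [[683.0, 107.0, 30.0], [678.0, -25.0, 30.0], [486.0, -15.0, 30.0], [491.0, 120.0, 30.0]]
```

View pics/c0.png

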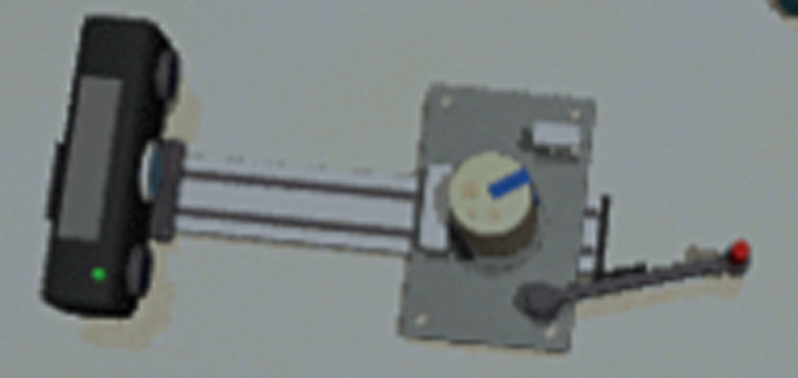

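The crop shows the drum top centred at (489,193) with its tape end at (528,172). The window is at (152,172), the hinge at (540,297), the catch at (555,138) and the handle at (740,251).

Run:
```python
from h import *
i=viewer.camera_info('top')
f=lambda x,y,z: ray(i,(x/4.2+95-.4,y/4.2+140-.4),z)[0]
d=f(489,193,144);tp=f(527,172,144);w=f(152,172,99);hi=f(540,297,79);ca=f(555,138,80);ha=f(740,251,120)
for n,p in zip('drum tape win hinge catch handle'.split(),(d,tp,w,hi,ca,ha)):print(n,p.round(0))
a=np.arctan2(*(w-d)[1::-1]);b=np.arctan2(*(hi-ca)[1::-1])+0; t=np.arctan2(*(tp-d)[1::-1])
print('rigx',a,'rigy-pi/2',b+np.pi*1.5,'tape',t,'turn',a-t, 'arm',np.arctan2(*(ha-hi)[1::-1]))
print([np.linalg.norm((p-q)[:2]) for p,q in((w,d),(hi,ca),(ha,hi),(tp,d))])
q=monitor.state()['eef_pos'];M=viewer.camera_info('wrist')['camera_from_world'];print(-M[:3,:3].T@M[:3,3],M[:3,:3],q)
```

```text
drum [581.  48. 144.]
tape [597.  22. 144.]
win [597. 305.  99.]
hinge [516.  12.  79.]
catch [637.   6.  80.]
handle [ 549. -133.  120.]
rigx 1.5064640504977118 rigy-pi/2 7.800229613578008 tape -1.0225849315854163 turn 2.529048982083128 arm -1.3497479169678825
[np.float64(256.77801187583515), np.float64(121.04188326918197), np.float64(148.90648275112903), np.float64(31.04260171773937)]
[ 224.84346393 -588.14068236  383.28125052] [[ 2.39627787e-01 -9.70864777e-01 -3.29111868e-04]
 [-9.33515695e-01 -2.30502421e-01  2.74621707e-01]
 [-2.66696403e-01 -6.54997609e-02 -9.61552292e-01]] [ 149.65450348 -606.60742712  214.1252293 ]
```

Call:
move_arm --moves '[0.274,-0.254,-0.03,0,0.274,-0.254,-0.03,0,0.274,-0.254,-0.03,0,0.274,-0.254,-0.03,0,0.274,-0.254,-0.03,0,0.274,-0.254,-0.03,0,0.274,-0.254,-0.03,0,0.274,-0.254,-0.03,0,0.274,-0.254,-0.03,0,0.274,-0.254,-0.03,0]' --claw 95

```text
t: 1.35
eef_pos: [458.2, -136.8, 259.7]
tcp_rot: [3.142, 0.0, 0.242]
ft_force: [0.5, -0.2, -0.3]
opening: 1.002
grip_force: 0.0
```

Call:
move_arm --moves '[0.274,-0.254,0,0,0.274,-0.254,0,0,0.274,-0.254,0,0,0.274,-0.254,0,0,0,0,0,0,0,0,0,0]'

```text
t: 2.1
eef_pos: [580.2, 48.8, 259.1]
tcp_rot: [-3.142, 0.001, 0.242]
ft_force: [0.5, -0.7, 0.8]
opening: 1.0
grip_force: 0.0
```

Run:
```python
from h import *
s=monitor.state();i=viewer.camera_info('wrist');im=viewer.read_camera('wrist')[:,:,::-1].copy()
cv2.imwrite('pics/w1.png',im);np.save('w1.npy',i['camera_from_world']);print(s['t'],s['eef_pos'],s['tcp_rot'],s['joints'])
h=cv2.cvtColor(im,cv2.COLOR_BGR2HSV);H,S,V=[h[...,k].astype(int) for k in range(3)]
for b in blobs((H>100)&(H<130)&(S>100)&(V>50),3):print(b,ray(i,b[1],144))
```

```text
2.1 [580.1767217   48.75018305 259.14398071] [-3.14155278e+00  1.14324601e-03  2.42376559e-01] [-2.94745590e-02  3.88295812e-01  1.60771538e+00 -2.94672313e-04
  1.14669345e+00  1.29906664e+00]
(248, [272.0, 179.6], [258, 172, 29, 16]) [[589.07902925  33.1311106  144.        ]]
(79, [51.3, 104.6], [43, 97, 17, 18]) [[611.5109661  267.57165728 144.        ]]
(41, [45.2, 112.1], [41, 106, 11, 12]) [[602.6585816  273.55463882 144.        ]]
```

View pics/w1.png

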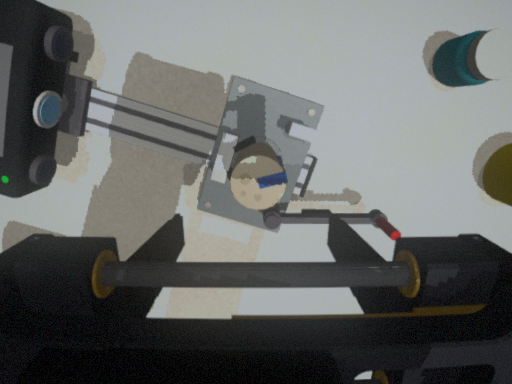

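The wrist view shows the drum top centred at about (257,182), the tape running to (287,178), the window at (48,109), the hinge at (272,217) and the top of the handle at (396,235). Plan: measure the drum top, the tape angle and the rig direction in this view.

Run:
```python
from h import *
i=viewer.camera_info('wrist');im=cv2.imread('pics/w1.png')
h=cv2.cvtColor(im,cv2.COLOR_BGR2HSV);H,S,V=[h[...,k].astype(int) for k in range(3)]
m=(H>100)&(H<130)&(S>100)&(V>50);m[:,:240]=0;m[:,300:]=0
ys,xs=np.nonzero(m);P=ray(i,np.c_[xs,ys],144)[:,:2]
c,(w,l),ang=cv2.minAreaRect(P.astype(np.float32));print('tape rect',c,w,l,ang)
u=np.linalg.svd(P-P.mean(0),full_matrices=False)[2][0];print('pca ang',np.arctan2(u[1],u[0]))
print('drum pix hsv',h[190,250],h[195,262], 'side',h[152,262])
t=(H>8)&(H<30)&(S>30)&(V>130);t[:,:225]=0;t[:,290:]=0;t[:150]=0;t[212:]=0
t|=m
ct=max(cv2.findContours(t.astype(np.uint8),0,2)[0],key=cv2.contourArea)
hull=cv2.convexHull(ct).reshape(-1,2);Q=ray(i,hull,144)[:,:2].astype(np.float32)
print('drum',cv2.minEnclosingCircle(Q),cv2.fitEllipse(Q))
w=ray(i,(48,109),99)[0];hi=ray(i,(272,217),79)[0];ha=ray(i,(396,235),120)[0]
print('win',w,'hinge',hi,'handle',ha)
pl=ray(i,[(234,76),(323,106),(276,231),(198,211)],30)[:,:2];print('plate',pl.round(1).tolist())
e=pl[1]-pl[0];print('plate edges ang',[np.arctan2(*(pl[b]-pl[a])[::-1]) for a,b in((1,0),(2,3),(1,2),(0,3))])
```

```text
tape rect (593.7920532226562, 35.7829704284668) 24.11800193786621 29.27849578857422 33.29105758666992
pca ang -1.0104770317810314
drum pix hsv [ 21  43 172] [ 22  44 169] side [22 48 80]
drum ((581.5153198242188, 45.5638313293457), 29.55527687072754) ((581.702880859375, 45.80366516113281), (57.2401123046875, 58.496360778808594), 27.81110954284668)
win [598.81305847 302.62197771  99.        ] hinge [524.20862188  11.65956744  79.        ] handle [ 552.4150595  -135.00439392  120.        ]
plate [[688.1, 104.1], [679.6, -22.6], [484.9, -8.0], [488.4, 114.8]]
plate edges ang [np.float64(1.5043228328199447), np.float64(1.5420509193786642), np.float64(3.0667040212469825), np.float64(3.0881348098526624)]
```

Call:
move_arm --moves '[0.004,0.021,0.2,0,0,0,0.3,0,0,0,0.3,0,0,0,0.18,0,0,0,0,0]'

```text
t: 2.78
eef_pos: [580.8, 44.8, 111.4]
tcp_rot: [-3.141, 0.003, 0.24]
ft_force: [0.5, -0.8, 0.4]
opening: 0.998
grip_force: 0.0
```

Call:
move_arm --moves '[0,0,0,0,0,0,0,0,0,0,0,0,0,0,0,0,0,0,0,0,0,0,0,0]' --claw 50

```text
t: 3.52
eef_pos: [582.1, 46.1, 113.0]
tcp_rot: [3.141, -0.001, 0.242]
ft_force: [-0.8, 2.1, 5.1]
opening: 0.627
grip_force: 30.0
```

Call:
move_arm --moves '[0,0,0,-0.1,0,0,0,-0.1,0,0,0,-0.1,0,0,0,-0.1,0,0,0,-0.1,0,0,0,-0.1,0,0,0,-0.1,0,0,0,-0.1,0,0,0,-0.1,0,0,0,-0.1]'

```text
t: 4.78
eef_pos: [583.1, 45.5, 113.0]
tcp_rot: [3.139, 0.001, 1.818]
ft_force: [2.7, -2.3, 2.1]
opening: 0.627
grip_force: 30.0
```

Call:
move_arm --moves '[0,0,0,-0.1,0,0,0,-0.1,0,0,0,-0.1,0,0,0,-0.1,0,0,0,-0.1,0,0,0,-0.1,0,0,0,-0.014,0,0,0,0,0,0,0,0]'

```text
t: 5.9
eef_pos: [582.8, 46.0, 113.1]
tcp_rot: [3.141, 0.002, 2.774]
ft_force: [5.1, 2.9, 5.0]
opening: 0.633
grip_force: 30.0
```

Run:
```python
from h import *
s=monitor.state();print(s['joints'],s['tcp_rot'])
a,b=viewer.read_camera('top'),viewer.read_camera('scene')
cv2.imwrite('pics/t2.png',np.hstack([cv2.resize(a[140:230,95:285,::-1],(400,190),interpolation=2),cv2.resize(b[130:260,215:405,::-1],(400,190),interpolation=2)]))
```

```text
[-3.42541491e-02  5.53044086e-01  1.76554659e+00  3.12634846e-04
  8.20763831e-01 -1.23752842e+00] [3.14064388e+00 2.03998932e-03 2.77385678e+00]
```

View pics/t2.png

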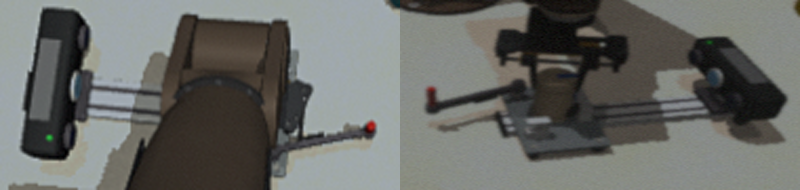

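The drum is still upright in the gripper and the arm is still open (handle at (370,127) in the left half). Next: release, rise and check.

Call:
move_arm --moves '[0,0,0,0,0,0,0,0,0,0,0,0,0,0,-0.1,0,0,0,-0.3,0,0,0,-0.35,0,0,0,-0.25,0,0,0,0,0,0,0,0,0]' --claw 95

```text
t: 7.12
eef_pos: [581.5, 45.9, 262.5]
tcp_rot: [-3.141, -0.0, 2.777]
ft_force: [0.5, 0.9, -1.1]
opening: 0.998
grip_force: 0.0
```

Run:
```python
from h import *
s=monitor.state();i=viewer.camera_info('wrist');im=viewer.read_camera('wrist')[:,:,::-1].copy()
cv2.imwrite('pics/w3.png',im);np.save('w3.npy',i['camera_from_world']);print(s['t'],s['eef_pos'],s['tcp_rot'])
h=cv2.cvtColor(im,cv2.COLOR_BGR2HSV);H,S,V=[h[...,k].astype(int) for k in range(3)]
B=blobs((H>100)&(H<130)&(S>100)&(V>50),4)
for b in B:print(b,ray(i,b[1],144)[0])
for b in blobs(((H<8)|(H>172))&(S>130)&(V>60),3):print('red',b,ray(i,b[1],110)[0])
```

```text
7.125 [581.47779675  45.9289399  262.47595706] [-3.14130576e+00 -4.58978050e-04  2.77701089e+00]
(266, [461.8, 112.1], [453, 100, 18, 26]) [585.79348175 270.12405071 144.        ]
(260, [269.9, 181.9], [256, 174, 29, 16]) [585.2317029   60.62140701 144.        ]
(1, [471.0, 171.0], [471, 171, 1, 1]) [651.39765289 269.2070846  144.        ]
red (67, [106.3, 207.0], [102, 203, 10, 9]) [ 552.42050527 -140.00620415  110.        ]
```

View pics/w3.png

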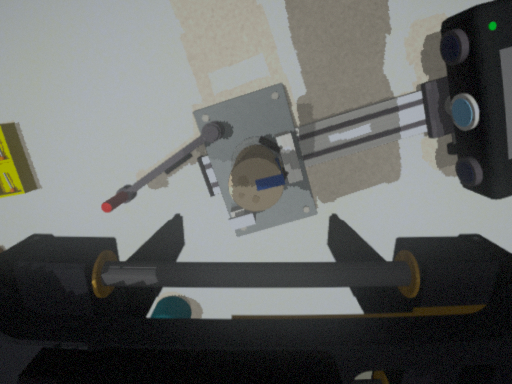

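The tape now points at the scanner: it runs from about (257,184) to (285,180), with the window at (465,111), the hinge at (211,132) and the handle at (107,206). I'll check the angle in numbers.

Run:
```python
from h import *
i=viewer.camera_info('wrist');i['camera_from_world']=np.load('w3.npy');im=cv2.imread('pics/w3.png')
h=cv2.cvtColor(im,cv2.COLOR_BGR2HSV);H,S,V=[h[...,k].astype(int) for k in range(3)]
m=(H>100)&(H<130)&(S>100)&(V>50);m[:,:240]=0;m[:,300:]=0
ys,xs=np.nonzero(m);P=ray(i,np.c_[xs,ys],144)[:,:2]
u=np.linalg.svd(P-P.mean(0),full_matrices=False)[2][0];print('pca',np.arctan2(u[1],u[0])%np.pi)
t=(H>8)&(H<30)&(S>30)&(V>130);t[:,:225]=0;t[:,292:]=0;t[:150]=0;t[214:]=0
ct=max(cv2.findContours((t|m).astype(np.uint8),0,2)[0],key=cv2.contourArea)
Q=ray(i,cv2.convexHull(ct).reshape(-1,2),144)[:,:2].astype(np.float32)
c,r=cv2.minEnclosingCircle(Q);print('drum',c,r,cv2.fitEllipse(Q))
d=P.mean(0)-c;print('tape ang',np.arctan2(d[1],d[0]))
w=ray(i,(465,111),99)[0];hi=ray(i,(211,132),79)[0];ha=ray(i,(107,206),120)[0]
print('win',w,'hinge',hi,'handle',ha,'rig ang',np.arctan2(w[1]-c[1],w[0]-c[0]))
v=ha-hi;print('len',np.hypot(*v[:2]),'ang',np.arctan2(v[1],v[0]))
```

```text
pca 1.4682525189634248
drum (584.906005859375, 60.771392822265625) 14.966516494750977 ((585.0675048828125, 61.22443389892578), (13.149568557739258, 35.74458694458008), 174.3837890625)
tape ang -0.39049014221442685
win [597.86956895 304.95203593  99.        ] hinge [516.64766875  11.65011387  79.        ] handle [ 550.26521454 -131.91971453  120.        ] rig ang 1.5177560694399908
len 147.45316209794598 ang -1.3407856068800248
```

Call:
move_arm --moves '[-0.06,-0.297,0,0,-0.06,-0.297,0,0,-0.06,-0.297,0,0,-0.06,-0.297,0,0,0,0,0,0.104,0,0,0,0.104,0,0,0,0.104,0,0,0,0.104,0,0,0,0.104,0,0,0,0.104]' --claw 55

```text
t: 8.43
eef_pos: [551.6, -133.3, 261.3]
tcp_rot: [-3.139, -0.001, 1.791]
ft_force: [0.0, 0.5, -0.0]
opening: 0.577
grip_force: 0.0
```

Call:
move_arm --moves '[0,0,0.2,0,0,0,0.25,0,0,0,0,0,0,0,0,0]'

```text
t: 8.93
eef_pos: [552.4, -133.5, 195.8]
tcp_rot: [3.142, 0.0, 1.797]
ft_force: [-0.6, 0.1, 0.4]
opening: 0.577
grip_force: 0.0
```

Run:
```python
from h import *
s=monitor.state();i=viewer.camera_info('wrist');im=viewer.read_camera('wrist')[:,:,::-1].copy()
cv2.imwrite('pics/w4.png',im);print(s['t'],s['eef_pos'],s['tcp_rot'])
h=cv2.cvtColor(im,cv2.COLOR_BGR2HSV);H,S,V=[h[...,k].astype(int) for k in range(3)]
for b in blobs(((H<8)|(H>172))&(S>130)&(V>60),3):print('red',b,ray(i,b[1],110)[0])
print(proj(i,[s['eef_pos']]))
```

```text
8.925 [ 552.40267608 -133.54751437  195.76447308] [3.14151805e+00 1.66459409e-04 1.79687773e+00]
red (105, [254.2, 196.5], [248, 191, 13, 12]) [ 552.09785755 -137.79170415  110.        ]
[[255.53868376 230.64931383]]
```

View pics/w4.png

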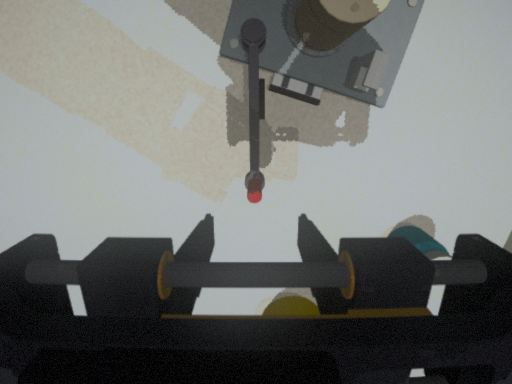

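The handle top is centred between the fingers at (254,196), which confirms it at about (552,-135). Next I go down and cage it.

Call:
move_arm --moves '[0,0,0.25,0,0,0,0.3,0,0,0,0.15,0,0,0,0,0]'

```text
t: 9.48
eef_pos: [552.0, -133.4, 90.0]
tcp_rot: [-3.141, -0.001, 1.797]
ft_force: [0.4, 0.2, -0.1]
opening: 0.579
grip_force: 0.0
```

Call:
move_arm --moves '[0,0,0,0,0,0,0,0,0,0,0,0,0,0,0,0]' --claw 24

```text
t: 9.98
eef_pos: [552.2, -133.5, 90.5]
tcp_rot: [3.141, 0.0, 1.797]
ft_force: [-0.1, 1.7, -0.1]
opening: 0.265
grip_force: 0.0
```

Call:
move_arm --moves '[0.007,0.119,0,-0.0764,0.007,0.119,0,-0.0764,0.007,0.119,0,-0.0764,0.007,0.119,0,-0.0764,0.007,0.119,0,-0.0764,0,0,0,0]'

```text
t: 10.72
eef_pos: [628.7, -88.7, 90.0]
tcp_rot: [3.142, 0.0, 2.397]
ft_force: [-0.3, -0.4, 0.3]
opening: 0.254
grip_force: 0.0
```

Call:
move_arm --moves '[0.007,0.119,0,-0.0764,0.007,0.119,0,-0.0764,0.007,0.119,0,-0.0764,0.007,0.119,0,-0.0764,0.007,0.119,0,-0.0764,0,0,0,0]'

```text
t: 11.48
eef_pos: [666.0, -9.5, 90.1]
tcp_rot: [-3.141, -0.0, 2.995]
ft_force: [-0.0, 0.1, 0.5]
opening: 0.254
grip_force: 0.0
```

Call:
move_arm --moves '[0.003,0.05,0,-0.03,0,0.03,0,-0.02,0,0,0,0]'

```text
t: 11.85
eef_pos: [667.4, 2.2, 90.2]
tcp_rot: [-3.142, 0.0, 3.075]
ft_force: [0.1, 0.5, 0.0]
opening: 0.248
grip_force: 0.0
```

Call:
move_arm --moves '[0,0.016,0,0,0,0.016,0,0,0,0,0,0]'

```text
t: 12.22
eef_pos: [667.7, 5.5, 90.1]
tcp_rot: [-3.14, 0.0, 3.075]
ft_force: [-0.8, -9.3, -0.7]
opening: 0.254
grip_force: 4.9
```

Call:
move_arm --moves '[0,0.014,0,0,0,0,0,0]'

```text
t: 12.48
eef_pos: [667.8, 5.8, 90.1]
tcp_rot: [-3.137, -0.0, 3.075]
ft_force: [-1.6, -21.5, -0.1]
opening: 0.256
grip_force: 10.3
```

There is firm contact at the expected home position. I'll back off, release, rise and check.

Call:
move_arm --moves '[0,-0.03,0,0,0,0,0,0,0,0,0,0]' --claw 45

```text
t: 12.85
eef_pos: [667.6, 5.0, 90.1]
tcp_rot: [3.141, 0.0, 3.076]
ft_force: [0.2, 0.0, -0.1]
opening: 0.461
grip_force: 0.0
```

Call:
move_arm --moves '[0,0,-0.1,0,0,0,-0.3,0,0,0,-0.35,0,0,0,-0.35,0,0,0,-0.1,0,-0.4,0,0,0,0,0,0,0,0,0,0,0]'

```text
t: 13.85
eef_pos: [726.8, 0.9, 269.2]
tcp_rot: [-3.142, -0.002, 3.076]
ft_force: [0.1, -1.0, 0.6]
opening: 0.472
grip_force: 0.0
```

Run:
```python
from h import *
s=monitor.state();i=viewer.camera_info('wrist');im=viewer.read_camera('wrist')[:,:,::-1].copy()
cv2.imwrite('pics/w5.png',im);np.save('w5.npy',i['camera_from_world']);print(s['t'],s['eef_pos'],s['tcp_rot'])
h=cv2.cvtColor(im,cv2.COLOR_BGR2HSV);H,S,V=[h[...,k].astype(int) for k in range(3)]
for b in blobs(((H<8)|(H>172))&(S>130)&(V>60),2):print('red',b,ray(i,b[1],115)[0])
for b in blobs((H>100)&(H<130)&(S>100)&(V>50),3):print('blue',b,ray(i,b[1],144)[0])
```

```text
13.85 [726.80230517   0.88670742 269.24632159] [-3.14158295e+00 -1.86382675e-03  3.07569757e+00]
red (102, [251.5, 122.9], [246, 118, 12, 11]) [6.65565409e+02 3.10026907e-01 1.15000000e+02]
blue (374, [309.2, 35.7], [294, 29, 31, 15]) [585.31586302  61.70108485 144.        ]
blue (361, [502.6, 50.9], [492, 37, 20, 29]) [605.07281572 260.99183613 144.        ]
blue (3, [498.0, 113.0], [498, 112, 1, 3]) [667.49994815 263.47525459 144.        ]
```

View pics/w5.png

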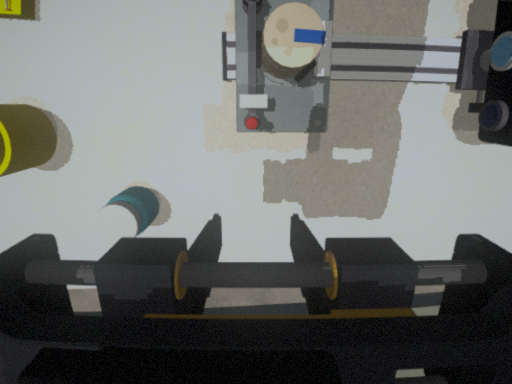

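The arm lies in its catch with the handle at (252,123), and the drum stands with the tape along the rail from (295,35) to (325,37). I'll do a numeric check relative to the rail in this same view.

Run:
```python
from h import *
i=viewer.camera_info('wrist');i['camera_from_world']=np.load('w5.npy');im=cv2.imread('pics/w5.png')
h=cv2.cvtColor(im,cv2.COLOR_BGR2HSV);H,S,V=[h[...,k].astype(int) for k in range(3)]
ang=lambda v:np.arctan2(v[1],v[0])
m=(H>100)&(H<130)&(S>100)&(V>50);m[:,335:]=0
ys,xs=np.nonzero(m);P=ray(i,np.c_[xs,ys],144)[:,:2]
u=np.linalg.svd(P-P.mean(0),full_matrices=False)[2][0];print('tape',ang(u)%np.pi)
t=((H>8)&(H<30)&(S>30)&(V>140))|m;t[:,:258]=0;t[:,332:]=0;t[75:]=0
ct=max(cv2.findContours(t.astype(np.uint8),0,2)[0],key=cv2.contourArea)
Q=ray(i,cv2.convexHull(ct).reshape(-1,2),144)[:,:2].astype(np.float32)
c,r=cv2.minEnclosingCircle(Q);print('drum',c,r);d=P.mean(0)-c;print('tape by centre',ang(d))
w=ray(i,(502,51),99)[0];print('win',w,'rig by win',ang((w[:2]-c)))
a=ray(i,[(332,38),(465,46),(332,80),(462,83)],20);print('rail',ang(a[1]-a[0]),ang(a[3]-a[2]))
e=ray(i,[(237,131),(326,132)],30);print('plate edge',e[:,:2],ang(e[1]-e[0]))
def mid(rows):
    o=[]
    for y in rows:
        x=np.nonzero(V[y,238:270]<65)[0]+238;o.append(((x.min()+x.max())/2,y));print(y,x.min(),x.max())
    return o
p=ray(i,mid([25,40,55,70,85]),72);q=np.polyfit(p[:,0],p[:,1],1);print('arm ang',np.arctan(q[0]))
```

```text
tape 1.4371615038784658
drum (583.7283935546875, 46.82959747314453) 29.41472053527832
tape by centre 1.4616270613961393
win [598.35782736 299.16380701  99.        ] rig by win 1.5128847353507162
rail 1.485519862355352 1.5086251707106753
plate edge [[679.66565627 -22.63481051]
 [689.14855014 104.4970979 ]] 1.4963432217940067Traceback (most recent call last):
  File "<stdin>", line 20, in <module>
  File "<stdin>", line 18, in mid
    return umr_minimum(a, axis, None, out, keepdims, initial, where)
ValueError: zero-size array to reduction operation minimum which has no identity
```

Run:
```python
from h import *
i=viewer.camera_info('wrist');i['camera_from_world']=np.load('w5.npy');im=cv2.imread('pics/w5.png')
g=im.mean(2)
for y in (20,40,60,80): print(y,g[y,232:272].astype(int).tolist())
```

```text
20 [163, 161, 151, 127, 114, 118, 116, 117, 119, 117, 111, 117, 119, 117, 114, 97, 85, 80, 79, 79, 78, 81, 80, 79, 67, 69, 71, 68, 71, 68, 67, 71, 85, 114, 123, 145, 156, 161, 161, 159]
40 [173, 173, 171, 142, 119, 121, 118, 116, 119, 120, 118, 118, 123, 120, 118, 115, 89, 85, 85, 84, 84, 87, 84, 81, 51, 52, 48, 50, 46, 57, 71, 104, 149, 161, 161, 164, 163, 164, 160, 160]
60 [179, 180, 177, 154, 137, 136, 140, 137, 137, 139, 136, 135, 137, 137, 136, 134, 105, 98, 99, 96, 96, 95, 97, 91, 59, 55, 55, 55, 57, 58, 72, 79, 75, 78, 78, 80, 81, 84, 80, 77]
80 [146, 154, 154, 136, 132, 140, 140, 140, 140, 138, 139, 139, 140, 140, 140, 134, 108, 102, 100, 102, 99, 100, 102, 98, 71, 76, 93, 93, 92, 93, 91, 92, 106, 133, 137, 133, 134, 129, 126, 113]
```

The arm's edge is parallel to the plate edge to within about 0.01 rad, so it is home. The drum is about 0.05 rad off the rig axis and centred to within a few mm. I'm handing in.

```bash
python3 -c "
from cell import order
print(order.job_done())"
```

```text
the job is handed in; nothing more can be done
None
```

The job is handed in with no verdict shown: the drum's rosette faces the scanner to about 0.05 rad, the clamp arm is home in its catch, and the robot is clear of everything.

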